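# Open the two-leaf control cabinet: active leaf, flush bolt, passive leaf

### The job

The grey two-door control cabinet lies shut on its back on the lab bench and must be opened up for wiring: swing the active leaf up and over past upright, slide the flush bolt that this uncovers on the passive leaf fully back out of the frame, and only then swing the passive leaf over past upright too. Leave both leaves standing open, leaning outwards, with the bolt drawn back. Do not disturb the bowl, the sample tube and the screwdriver beside the cabinet.

Things in the scene. Friction and masses are not known exactly. Their poses are not given: they have to be found in the camera images.
- cabinet: Light grey control cabinet, fixed, on its back, doors up: 320 mm along its x, 420 along y, 120 tall. Origin at the centre of its underside; x points to the far rail, z up; place and yaw (to 17 deg) vary. Active leaf on its +y half, passive on its -y half, both flush with the 18 to 20 mm wide frame (120 mm above the bench). The devices inside stand at most 80 mm above the bench.
- active_leaf (a joint): Angle of the active leaf, rad: 0 shut, 1.57 upright, stop at 1.92 (leaning outwards). Hinged along the cabinet's x at its +y side; not locked. Stiff hinge: stays at any angle; lifting takes about 8 N at the handle. Pan, 24 mm deep, open behind, 277 mm along x, reaching 169 mm from the hinge; its 3 mm front sheet goes on to 214 mm, laps over the passive leaf's rebate and hides the bolt.
- passive_leaf (a joint): Angle of the passive leaf, rad: 0 shut, 1.57 upright, stop at 1.92. Hinged along the cabinet's x at its -y side, as stiff as the other. Pan 24 mm deep, 277 mm along x, reaching 212 mm from the hinge; the last 44 mm are a rebate, a step 21 mm below the leaf's face, running the whole length, with the flush bolt in it. It cannot be lifted while the bolt is in the frame.
- flush_bolt (a joint): Travel of the flush bolt, m: 0 fully thrown (its rod, hidden behind the rebate, is 15 mm into the frame's far rail), 0.026 fully drawn back (end stop). It slides towards the cabinet's -x, away from the far rail, with about 4 N of friction, and stays where it is left. It starts 0 to 4 mm drawn. A small steel strike plate marks its place on the far rail.
- bolt_thumb (a point): Top centre of the bolt's brass thumb-piece: 12 mm along the cabinet's x, 24 along y, standing 14 mm up from a flat steel face plate in the rebate; its top lies 5 mm below the leaf's face, 115 mm above the bench. Flat free plate for 70 mm towards the far rail (+x). The rebate's wall stands 22 mm away on the -y side; the +y side is open once the active leaf is up.
- active_handle (a point): Middle of the grip bar of the active leaf's black bow handle: round bar 12 mm thick, 110 mm long, parallel to the hinge, its centre 40 mm off the leaf's face and 127 mm from the hinge. The active leaf also bears a small round dark lock insert near its near end, the passive leaf has none.
- passive_handle (a point): The same on the passive leaf: bar 12 mm thick, 110 mm long, parallel to the hinge, 40 mm off the leaf's face, 127 mm from the hinge.
- active_hinge (a point): Middle of the active leaf's hinge axis, 120 mm above the bench, 192 mm to the cabinet's +y side.
- passive_hinge (a point): Middle of the passive leaf's hinge axis, 120 mm above the bench, 192 mm to the cabinet's -y side.
- bowl: White bowl, 144 mm across, 48 mm high, beside the cabinet; bystander. Origin at the centre of its foot.
- tube_center (a point): Clear sample tube with blue end caps, lying, 200 mm long, 40 mm across the caps, beside the cabinet; bystander. Point at its centre.
- screwdriver: Screwdriver with a dark red handle, lying beside the cabinet; bystander. Origin under its middle.

How it is judged:
On the way, in this order (a step that is already met when the one before it is completed fails the run):
1. the active leaf is swung up (more than 1.0 rad) while the bolt is still thrown and the passive leaf shut (value of joint active_leaf above 1 rad and value of joint flush_bolt below 0.012 m and value of joint passive_leaf below 0.06 rad), for 0.1 s.
2. the flush bolt is drawn back by more than 20 mm while the passive leaf is still shut (value of joint flush_bolt above 0.02 m and value of joint passive_leaf below 0.06 rad), for 0.2 s.
At the end, for the whole second after the job is handed in: Both leaves stand open past upright (more than 1.6 rad, about 92 degrees) and at rest, and the flush bolt is drawn back by more than 20 mm (value of joint each of active_leaf, passive_leaf above 1.6 rad and value of joint flush_bolt above 0.02 m and velocity of joint active_leaf between -0.05 and 0.05 rad/s and velocity of joint passive_leaf between -0.05 and 0.05 rad/s); the robot touches nothing.
It fails at once if the bowl is moved by more than 25 mm (distance of bowl from where it was at the start of the episode above 0.025 m).
It fails at once if the sample tube is moved by more than 25 mm (distance of tube_center from where it was at the start of the episode above 0.025 m).
It fails at once if the screwdriver is moved by more than 25 mm (distance of screwdriver from where it was at the start of the episode above 0.025 m).
It also fails if it takes over 72 s, if anything falls off the work surface, if the arm or the gripper's body presses on something with over 40 N, if the wrist force passes 120 N, or if a joint passes its speed limit or range.

### The arm

A 6-joint arm with a two-finger parallel gripper is mounted at the origin on the work surface. World frame = base frame: x ahead of the robot, y to its left, z up, the work surface at z = 0. Lengths are in m, angles in rad, forces in N, time in s.
With the tool pointing down it reaches from about 0.3 to 0.875 m from the base axis. Payload 6.4 kg.
Tool frame: the origin (TCP) lies at the centre of the arm's flange, where the gripper is bolted on; the fingertips stand 173 mm ahead of it and the grasp point (between the pads) lies ctrl.grip_point_offset ahead of it (ctrl.grip_point_offset is the distance from the TCP to the grasp point, in m); z points along the fingers, y is the direction in which the jaws open and shut (so a half turn about z gives the same grasp; the last joint's range is limited). The gripper opens to 85 mm and grips with 20 to 120 N. Pads are 22 mm wide; open, the fingers measure 114 mm over their backs; the gripper's body (76 mm by 85 mm) begins 54 mm behind the grasp point. The pads swing forward as they close: fully open they stand 13 mm farther back than shut.
Start: joints at [0.913, 0.181, 1.607, -0, 1.354, -0.206], TCP at [0.251, 0.517, 0.405] pointing down, gripper open.
Joint ranges: [-2.99, 2.99], [-0.89, 2.07], [0.3, 2.58], [-1.14, 4.28], [0, 2.63], [-3.12, 3.12]. Speed limits (rad/s): [2.57, 2.57, 3.01, 3.14, 3.14, 3.14].

### API

Orientations are given as a unit quaternion [w, x, y, z].
In Python, from bench import ctrl, cams, boxes_of, landmark_of gives the robot as it stands.
- The arm moves only by the shell command python3 -m handwheel 'ROWS'. ROWS is JSON, a list of rows, each an object with "offset": the shift along the tool's x, y, z in m, a list of three; "spin": the turn about the tool's z in degrees; "grip": the opening, from 0 (shut) to 1 (fully open). A call has 1 to 20 rows; each row is the pose to reach, as a shift and turn from the pose commanded when the call began, along the tool's axes at that moment; what a row does not reach only later rows make up. A row lasts 1/8 s, in which the tool goes at most 62.5 mm and 10.7 degrees, less where a joint would pass 70% of its speed; a pose out of reach is approached as far as the arm can. A call with a gripper value outside its range is refused whole. The fingers move at their own pace and stop on an object; the grip force is fixed at half the most. Time passes only in rows, so rows that repeat a pose let the fingers close. It gives the time, the measured TCP pose, the force and the opening at its end, in the units of the state.
- ctrl.get_obs(): the state, without advancing time (a new reading comes with each control period).
- cams.camera(name): name is "scene" or "top"; returns a dict with "color" (480x640x3 uint8, red, green, blue), "camera_matrix" (3x3 intrinsics, pixels), "distortion" ([k1, k2, p1, p2, k3] as OpenCV has them; the pictures are not rectified), "view" (4x4, takes a point from world to camera coordinates). Camera axes: x right, y up, looking along -z (the intrinsics and any distortion apply to the point x, -y, -z); pixel columns grow to the right and rows downward; lengths in m; the calibration is good to about 2 mm. A picture is of the moment at which its call begins. There is no depth.
- ctrl.hand_in(): hands the job in, once; it reports no verdict.
Trained networks look in a picture, given as the dict that the camera call returned (one of the last four; its "shot" number tells which), for a name from the list of things; names that differ only in an ending like _2 or _b are one class to them, and where a whole thing is asked for, a point or a joint stands for the part that bears it (a point fixed in the world has none). Each returns a list of dicts, best first, with "confidence" (0 to 1); they miss things now and then, are a little off and sometimes report something else, mostly with a low value. They report only what shows in the picture. A call takes as long as a camera call.
- boxes_of(picture, thing): "uv" ([column, row] in pixels, amid what is visible of it).
- landmark_of(picture, thing): "uv" ([column, row] in pixels: a listed point, or the origin of a listed thing).
The state is a dict: "time_s": time; "q": joint angles; "dq": joint speeds; "joint_efforts": joint torques, N m; "eef_pos": TCP position; "eef_rot": TCP orientation; "wrist_force": force on the tool from outside, world axes, zero at the start; "torque": the same for the moment, N m; "opening": opening from 0.0 (shut) to 1.0 (fully open).
Only numpy, scipy, OpenCV 4.12 (cv2) and the standard library are available. Lean on these libraries where they do the work, as an engineer would, in place of code of your own. Each camera call takes 0.05 s, during which the arm holds its last target.

## Working session

There is one attempt and no reset: what is moved stays moved. The work goes in short steps, Python scripts to look and compute and a shell command to move; the robot and the scene stay as the last step left them, time stands still between calls to the robot, and variables do not carry over. Pictures are saved under pics/ and viewed, and the job is handed in when it is done.

```bash
ls; mkdir -p pics; cat > h.py <<'E'
import numpy as np, cv2, sys
from bench import ctrl, cams, boxes_of, landmark_of
def shot(name):
    p=cams.camera(name); return p
def save(p,fn): cv2.imwrite('pics/'+fn,cv2.cvtColor(p['color'],cv2.COLOR_RGB2BGR))
def ray(p,uv):
    K=np.array(p['camera_matrix']);d=np.array(p['distortion'])
    n=cv2.undistortPoints(np.array([[uv]],float),K,d)[0,0]
    V=np.array(p['view']);R=V[:3,:3];t=V[:3,3]
    return -R.T@t, R.T@np.array([n[0],-n[1],-1.])
def atz(p,uv,z):
    o,d=ray(p,uv); return o+d*(z-o[2])/d[2]
def proj(p,X):
    V=np.array(p['view']);c=V[:3,:3]@np.array(X)+V[:3,3]
    return cv2.projectPoints(np.array([[c[0],-c[1],-c[2]]]),np.zeros(3),np.zeros(3),np.array(p['camera_matrix']),np.array(p['distortion']))[0][0,0]
def tri(ps):
    A=np.zeros((3,3));b=np.zeros(3)
    for p,uv in ps:
        o,d=ray(p,uv);d=d/np.linalg.norm(d);M=np.eye(3)-np.outer(d,d);A+=M;b+=M@o
    return np.linalg.solve(A,b)
E
python3 - <<'E'
from h import *
np.set_printoptions(precision=4,suppress=True)
o=ctrl.get_obs();print(o['eef_pos'],o['eef_rot'],o['time_s'],ctrl.grip_point_offset,o['wrist_force'])
P={n:shot(n) for n in('scene','top')}
for n,p in P.items():
    save(p,n+'0.png'); print(n,ray(p,(320,240))[0])
for t in ['cabinet','active_handle','passive_handle','active_hinge','passive_hinge','bolt_thumb','bowl','tube_center','screwdriver']:
    L={}
    for n,p in P.items():
        r=landmark_of(p,t); print(t,n,[(np.round(x['uv'],1),round(x['confidence'],2)) for x in r[:3]])
        if r: L[n]=r[0]['uv']
    if len(L)==2:print('   tri',tri([(P[n],L[n]) for n in L]))
E
```

```text
pics
[0.2508 0.5171 0.4038] [-0.0004  0.224   0.9746 -0.0008] 0.0 0.1547 [-0.7427 -0.0222  0.3701]
scene [1.232  0.4075 0.885 ]
top [0.2559 0.0765 1.2639]
cabinet scene [(array([269.5, 272.7]), 0.68)]
cabinet top [(array([360.5, 236.6]), 0.92), (array([240.7, 235.2]), 0.29)]
   tri [ 0.5698 -0.0551 -0.0099]
active_handle scene [(array([288.3, 228.7]), 0.89)]
active_handle top [(array([339.8, 222.8]), 0.68)]
   tri [0.5638 0.0083 0.1617]
passive_handle scene [(array([237.5, 218.3]), 0.96)]
passive_handle top [(array([393.4, 209.1]), 0.62)]
   tri [ 0.5927 -0.115   0.1688]
active_hinge scene [(array([343.9, 253.8]), 0.61)]
active_hinge top [(array([291.7, 234. ]), 0.74)]
   tri [0.5442 0.1314 0.1207]
passive_hinge scene [(array([192. , 221.6]), 0.93)]
passive_hinge top [(array([440.8, 210.8]), 0.63), (array([475.8, 197.9]), 0.49)]
   tri [ 0.6046 -0.245   0.1161]
bolt_thumb scene []
bolt_thumb top []
bowl scene [(array([396.3, 319.7]), 0.94)]
bowl top [(array([239.7, 236.7]), 0.69)]
   tri [ 0.5689  0.281  -0.006 ]
tube_center scene [(array([141.7, 248.1]), 0.75)]
tube_center top [(array([477.8, 195.2]), 0.88)]
   tri [ 0.6749 -0.3725  0.0307]
screwdriver scene [(array([451.2, 299.8]), 0.93)]
screwdriver top [(array([203.4, 271.3]), 0.55), (array([361.2, 234.6]), 0.38)]
   tri [0.4688 0.3776 0.0068]
```

View pics/scene0.png

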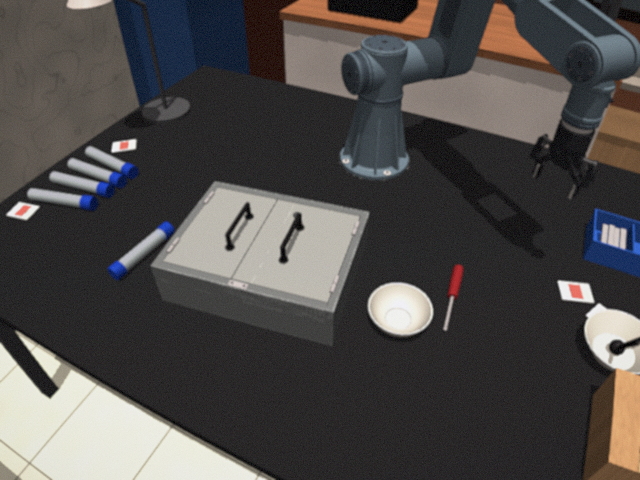

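View pics/top0.png

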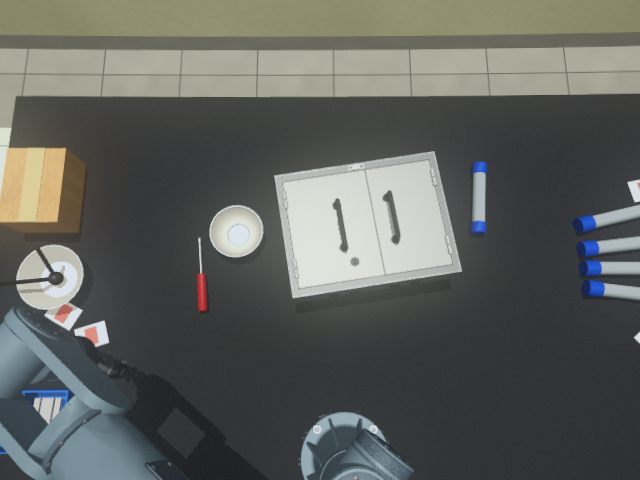

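The pictures show the cabinet near (0.57, -0.055), yawed about 9°. The active leaf, with its lock insert at top(355,262), is on the bowl side. The bowl and screwdriver are at its +y side and the tube at its -y side. Next I'll fit the cabinet pose.

```bash
cat > fit.py <<'E'
from h import *
from scipy.optimize import least_squares
np.set_printoptions(precision=4,suppress=True)
P={n:shot(n) for n in('scene','top')}
obs=[]
loc={'active_handle':(0,.065,.16),'passive_handle':(0,-.065,.16),'active_hinge':(0,.192,.12),'passive_hinge':(0,-.192,.12),'cabinet':(0,0,0)}
for t,l in loc.items():
    for n,p in P.items():
        r=landmark_of(p,t)
        if r: obs.append((t,n,l,r[0]['uv']))
for l,uv in [((.16,.21,.12),(275,176)),((.16,-.21,.12),(435,152)),((-.16,-.21,.12),(462,271)),((-.16,.21,.12),(294,298))]: obs.append(('c','top',l,uv))
for l,uv in [((-.16,-.21,.12),(215,184)),((-.16,.21,.12),(369,211)),((.16,-.21,.12),(153,265))]: obs.append(('c','scene',l,uv))
def W(v,l):
    c,s=np.cos(v[2]),np.sin(v[2]);return np.array([v[0]+c*l[0]-s*l[1],v[1]+s*l[0]+c*l[1],l[2]])
f=lambda v:np.concatenate([proj(P[n],W(v,l))-uv for t,n,l,uv in obs])
s=least_squares(f,[.57,-.055,.16],loss='soft_l1')
print(s.x,np.degrees(s.x[2]))
for o,r in zip(obs,f(s.x).reshape(-1,2)): print(o[0],o[1],r)
np.save('cab.npy',s.x)
for t,l in loc.items(): print(t,W(s.x,l))
print('thumb~',W(s.x,(0,-.002,.115)))
E
python3 fit.py
```

```text
[ 0.5746 -0.0558  0.1584] 9.076094932013817
active_handle scene [-0.2443 -0.9652]
active_handle top [-3.3182  1.1655]
passive_handle scene [ 0.1163 -2.2315]
passive_handle top [-1.9255  3.6913]
active_hinge scene [1.2222 0.0465]
active_hinge top [-0.3733 -0.6892]
passive_hinge scene [-2.2624 -4.2689]
cabinet scene [0.8048 0.723 ]
cabinet top [ 1.4165 -0.8762]
c top [-0.1791 -0.4734]
c top [-0.1923 -1.203 ]
c top [ 0.9543 -0.1018]
c top [-0.4639  0.0952]
c scene [-0.6679 -3.3429]
c scene [-0.0755  0.231 ]
c scene [-2.8566  0.1657]
active_handle [0.5644 0.0084 0.16  ]
passive_handle [ 0.5849 -0.12    0.16  ]
active_hinge [0.5444 0.1338 0.12  ]
passive_hinge [ 0.6049 -0.2454  0.12  ]
cabinet [ 0.5746 -0.0558  0.    ]
thumb~ [ 0.575  -0.0578  0.115 ]
```

```bash
cat > go.py <<'E'
from h import *
from scipy.spatial.transform import Rotation as Ro
np.set_printoptions(precision=4,suppress=True)
v=np.load('cab.npy')
def rel(targets):  # targets in cabinet local (x,y,z of TCP)
    o=ctrl.get_obs();w,x,y,z=o['eef_rot'];R=Ro.from_quat([x,y,z,w]).as_matrix();p=np.array(o['eef_pos'])
    ya=np.degrees(np.arctan2(R[1,1],R[0,1]));print('tool y angle rel cab',ya-np.degrees(v[2]),'q',np.array(o['q']))
    c,s=np.cos(v[2]),np.sin(v[2]);Rc=np.array([[c,-s,0],[s,c,0],[0,0,1]])
    print('local tcp now',Rc.T@(p-[v[0],v[1],0]),'t',o['time_s'],'F',np.array(o['wrist_force']),o['opening'])
    for t in targets:
        print(t,'->',R.T@(Rc@np.array(t)+[v[0],v[1],0]-p))
if __name__=='__main__': rel(eval(sys.argv[1]))
E
python3 go.py '[(0,.065,.39),(0,.065,.311)]'
```

```text
tool y angle rel cab 55.036262312373495 q [ 0.9127  0.1808  1.607   0.      1.3538 -0.2063]
local tcp now [-0.2291  0.617   0.4047] t 1.6 F [-0.4118  0.6965  0.0113] 0.9974840995276785
(0, 0.065, 0.39) -> [-0.5041 -0.321   0.0147]
(0, 0.065, 0.311) -> [-0.5041 -0.321   0.0937]
```

```bash
python3 -m handwheel '[{"offset":[-0.504,-0.321,0.015],"spin":-35,"grip":0.7},{"offset":[-0.504,-0.321,0.015],"spin":-35,"grip":0.7},{"offset":[-0.504,-0.321,0.015],"spin":-35,"grip":0.7},{"offset":[-0.504,-0.321,0.015],"spin":-35,"grip":0.7},{"offset":[-0.504,-0.321,0.015],"spin":-35,"grip":0.7},{"offset":[-0.504,-0.321,0.015],"spin":-35,"grip":0.7},{"offset":[-0.504,-0.321,0.015],"spin":-35,"grip":0.7},{"offset":[-0.504,-0.321,0.015],"spin":-35,"grip":0.7},{"offset":[-0.504,-0.321,0.015],"spin":-35,"grip":0.7},{"offset":[-0.504,-0.321,0.015],"spin":-35,"grip":0.7},{"offset":[-0.504,-0.321,0.015],"spin":-35,"grip":0.7},{"offset":[-0.504,-0.321,0.015],"spin":-35,"grip":0.7},{"offset":[-0.504,-0.321,0.015],"spin":-35,"grip":0.7},{"offset":[-0.504,-0.321,0.015],"spin":-35,"grip":0.7}]'
python3 go.py '[(0,.065,.311)]'
python3 -c "
from h import *
p=shot('scene');save(p,'s1.png')"
```

```text
time_s: 3.35
eef_pos: [0.5639, 0.0097, 0.3899]
eef_rot: [0.0, -0.08, 0.997, -0.0]
wrist_force: [0.1, -0.5, 0.2]
opening: 0.695
tool y angle rel cab 90.13904593154606 q [-0.1932  0.1698  1.6504  0.0001  1.3211 -1.9249]
local tcp now [-0.0003  0.0664  0.3899] t 3.35 F [ 0.1247 -0.4949  0.2375] 0.6950679678576458
(0, 0.065, 0.311) -> [-0.0002 -0.0014  0.0789]
```

View pics/s1.png

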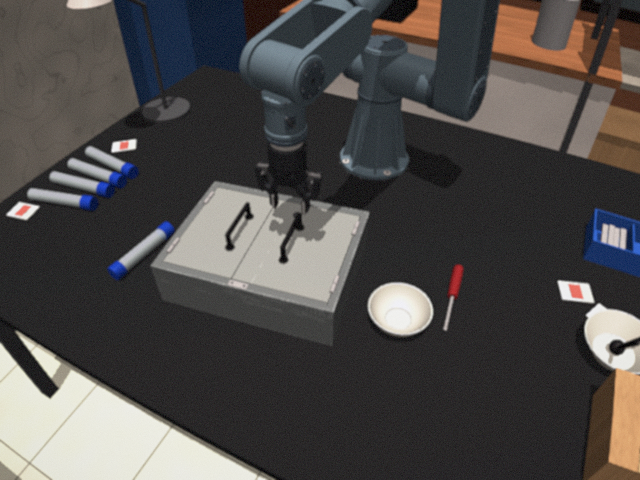

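Gripper hangs above the active handle (around pixel 293,205, fingers straddling it). I'll descend and close.

```bash
python3 -m handwheel '[{"offset":[0,-0.0014,0.04],"spin":0,"grip":0.7},{"offset":[0,-0.0014,0.079],"spin":0,"grip":0.7},{"offset":[0,-0.0014,0.079],"spin":0,"grip":0.7},{"offset":[0,-0.0014,0.079],"spin":0,"grip":0},{"offset":[0,-0.0014,0.079],"spin":0,"grip":0},{"offset":[0,-0.0014,0.079],"spin":0,"grip":0},{"offset":[0,-0.0014,0.079],"spin":0,"grip":0},{"offset":[0,-0.0014,0.079],"spin":0,"grip":0},{"offset":[0,-0.0014,0.079],"spin":0,"grip":0}]'
python3 go.py '[]'
python3 -c "
from h import *
p=shot('scene');save(p,'s2.png')
import numpy as np
print('arc (dy,dup) from shut')
for d in range(0,80,6):
    t=np.radians(d); print(d, round(127-(127*np.cos(t)-40*np.sin(t)),1), round(127*np.sin(t)+40*np.cos(t)-40,1))"
```

```text
time_s: 4.53
eef_pos: [0.5649, 0.0096, 0.3129]
eef_rot: [0.001, -0.08, 0.997, 0.002]
wrist_force: [-1.5, 13.3, 8.4]
opening: 0.122
tool y angle rel cab 90.07505173619296 q [-0.1946  0.2569  1.7132  0.0059  1.17   -1.9274]
local tcp now [0.0007 0.0661 0.3129] t 4.525 F [-1.5426 13.258   8.421 ] 0.12228361665819347
arc (dy,dup) from shut
0 0.0 0.0
6 4.9 13.1
12 11.1 25.5
18 18.6 37.3
24 27.2 48.2
30 37.0 58.1
36 47.8 67.0
42 59.4 74.7
48 71.7 81.1
54 84.7 86.3
60 98.1 90.0
66 111.9 92.3
72 125.8 93.1
78 139.7 92.5
```

View pics/s2.png

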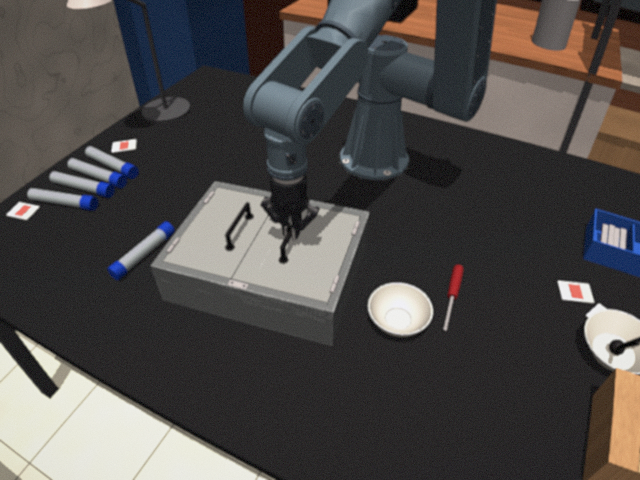

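The bar is held: opening 0.12, with the bar about 2 mm farther to +y than I assumed. Now the first part of the arc.

```bash
python3 -m handwheel '[{"offset":[0,0.0015,0],"spin":0,"grip":0},{"offset":[0,0.0035,-0.0065],"spin":0,"grip":0},{"offset":[0,0.0065,-0.013],"spin":0,"grip":0},{"offset":[0,0.0095,-0.0195],"spin":0,"grip":0},{"offset":[0,0.013,-0.0255],"spin":0,"grip":0},{"offset":[0,0.0165,-0.0315],"spin":0,"grip":0},{"offset":[0,0.0205,-0.0373],"spin":0,"grip":0},{"offset":[0,0.0205,-0.0373],"spin":0,"grip":0}]'
python3 go.py '[]'
python3 -c "
from h import *
p=shot('scene');save(p,'s3.png')"
```

```text
time_s: 5.58
eef_pos: [0.562, 0.0272, 0.3493]
eef_rot: [0.002, -0.08, 0.997, -0.001]
wrist_force: [5.4, -0.9, -0.8]
opening: 0.119
tool y angle rel cab 90.04391565934586 q [-0.1625  0.208   1.6923 -0.0003  1.2377 -1.8923]
local tcp now [0.0006 0.084  0.3493] t 5.575 F [ 5.3959 -0.9082 -0.835 ] 0.11901445633341921
```

View pics/s3.png

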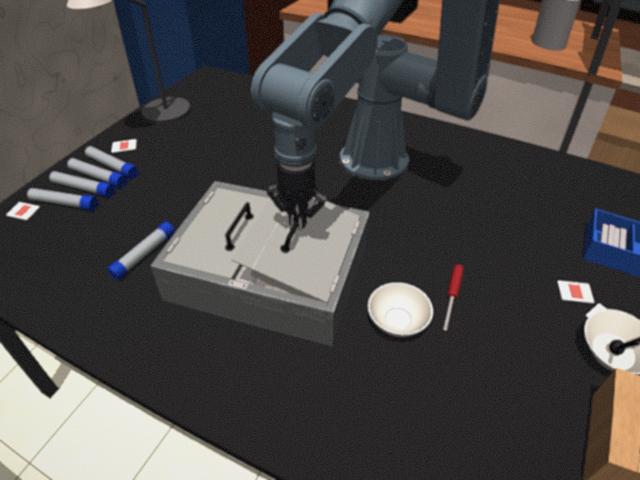

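```bash
python3 -m handwheel '[{"offset":[0,0.0042,-0.0056],"spin":0,"grip":0},{"offset":[0,0.0086,-0.0109],"spin":0,"grip":0},{"offset":[0,0.0134,-0.016],"spin":0,"grip":0},{"offset":[0,0.0184,-0.0208],"spin":0,"grip":0},{"offset":[0,0.0237,-0.0255],"spin":0,"grip":0},{"offset":[0,0.0292,-0.0297],"spin":0,"grip":0},{"offset":[0,0.0349,-0.0337],"spin":0,"grip":0},{"offset":[0,0.0408,-0.0374],"spin":0,"grip":0},{"offset":[0,0.0469,-0.0407],"spin":0,"grip":0},{"offset":[0,0.0531,-0.0438],"spin":0,"grip":0},{"offset":[0,0.0595,-0.0465],"spin":0,"grip":0},{"offset":[0,0.0661,-0.049],"spin":0,"grip":0},{"offset":[0,0.0727,-0.0509],"spin":0,"grip":0},{"offset":[0,0.0795,-0.0527],"spin":0,"grip":0},{"offset":[0,0.0863,-0.054],"spin":0,"grip":0},{"offset":[0,0.0933,-0.055],"spin":0,"grip":0},{"offset":[0,0.1002,-0.0556],"spin":0,"grip":0},{"offset":[0,0.1002,-0.0556],"spin":0,"grip":0},{"offset":[0,0.1002,-0.0556],"spin":0,"grip":0}]'
python3 go.py '[]'
python3 -c "
from h import *
p=shot('scene');save(p,'s4.png')"
```

```text
time_s: 8.0
eef_pos: [0.5463, 0.125, 0.409]
eef_rot: [0.003, -0.079, 0.997, -0.002]
wrist_force: [-4.5, -6.4, 21.1]
opening: 0.114
tool y angle rel cab 90.00801216743882 q [ 0.0142  0.1428  1.6417 -0.0039  1.3503 -1.7143]
local tcp now [0.0005 0.183  0.409 ] t 8.0 F [-4.4624 -6.4113 21.0715] 0.11394264053373002
```

View pics/s4.png

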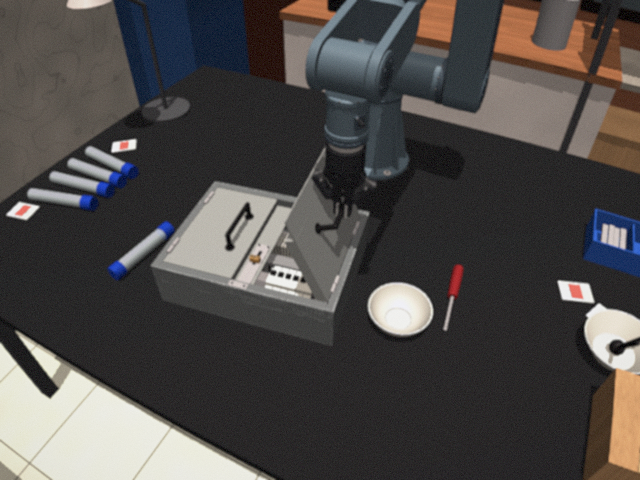

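Active leaf is about 69° up. The brass thumb-piece shows at (257,257). I'll release, rise, and go over to the leaf's inner side.

```bash
python3 -m handwheel '[{"offset":[0,0,0],"spin":0,"grip":0.35},{"offset":[0,0,0],"spin":0,"grip":0.35},{"offset":[0,0,0],"spin":0,"grip":0.35},{"offset":[0,0,-0.045],"spin":0,"grip":0.35},{"offset":[0,0,-0.09],"spin":0,"grip":0.35},{"offset":[0,0,-0.125],"spin":0,"grip":0},{"offset":[0,0,-0.125],"spin":0,"grip":0},{"offset":[0,-0.05,-0.125],"spin":0,"grip":0},{"offset":[0,-0.1,-0.125],"spin":0,"grip":0},{"offset":[0,-0.135,-0.125],"spin":0,"grip":0},{"offset":[0,-0.135,-0.125],"spin":0,"grip":0}]'
python3 go.py '[(0,.05,.433)]'
python3 -c "
from h import *
p=shot('scene');save(p,'s5.png')
p=shot('top');save(p,'t5.png')"
```

```text
time_s: 9.43
eef_pos: [0.567, -0.0092, 0.5265]
eef_rot: [-0.002, -0.078, 0.997, 0.0]
wrist_force: [0.5, -0.2, -0.2]
opening: -0.004
tool y angle rel cab 89.83551923255206 q [-0.2254  0.0901  1.4657 -0.0003  1.589  -1.9517]
local tcp now [-0.0002  0.0472  0.5265] t 9.425 F [ 0.5034 -0.1576 -0.1511] -0.003892305419615257
(0, 0.05, 0.433) -> [-0.0005  0.0027  0.0935]
```

View pics/s5.png

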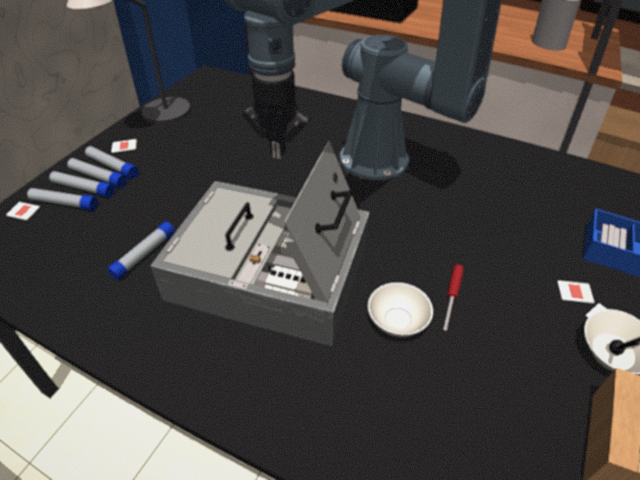

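View pics/t5.png

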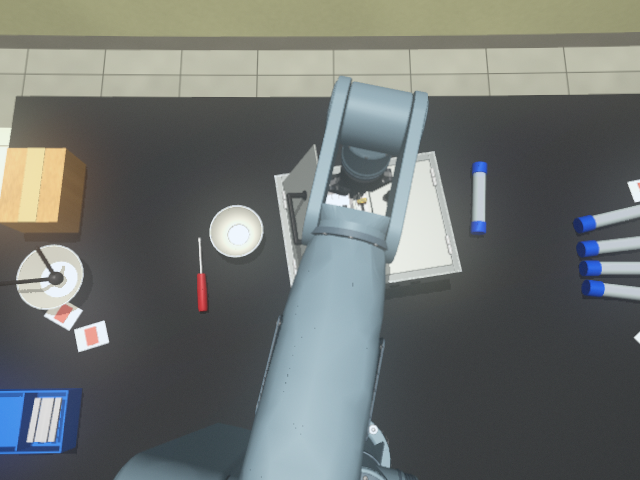

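The leaf stays at about 69° and the closed gripper is on its inner side, fingertips at (277,155). I'll descend and push it outward.

```bash
python3 -m handwheel '[{"offset":[0,0,0.045],"spin":0,"grip":0},{"offset":[0,0,0.088],"spin":0,"grip":0},{"offset":[0,0.02,0.088],"spin":0,"grip":0},{"offset":[0,0.035,0.088],"spin":0,"grip":0},{"offset":[0,0.05,0.088],"spin":0,"grip":0},{"offset":[0,0.06,0.088],"spin":0,"grip":0},{"offset":[0,0.07,0.088],"spin":0,"grip":0},{"offset":[0,0.08,0.088],"spin":0,"grip":0},{"offset":[0,0.09,0.088],"spin":0,"grip":0},{"offset":[0,0.1,0.088],"spin":0,"grip":0},{"offset":[0,0.1,0.088],"spin":0,"grip":0}]'
python3 go.py '[]'
python3 -c "
from h import *
p=shot('scene');save(p,'s6.png')"
```

```text
time_s: 10.9
eef_pos: [0.5513, 0.0935, 0.4442]
eef_rot: [0.003, -0.081, 0.997, -0.0]
wrist_force: [0.1, -1.6, 3.4]
opening: -0.003
tool y angle rel cab 90.17310100046699 q [-0.0444  0.1121  1.6042  0.0002  1.4193 -1.7767]
local tcp now [0.0005 0.1511 0.4442] t 10.9 F [ 0.1313 -1.5886  3.4375] -0.0033561944340387033
```

View pics/s6.png

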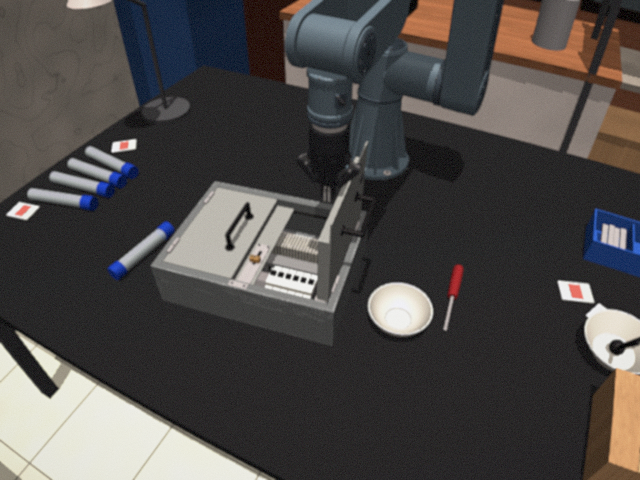

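Leaf is about upright. I'll push a bit further.

```bash
python3 -m handwheel '[{"offset":[0,0.01,0],"spin":0,"grip":0},{"offset":[0,0.02,0],"spin":0,"grip":0},{"offset":[0,0.03,0],"spin":0,"grip":0},{"offset":[0,0.035,0],"spin":0,"grip":0},{"offset":[0,0.035,0],"spin":0,"grip":0}]'
python3 go.py '[]'
python3 -c "
from h import *
p=shot('scene');save(p,'s7.png')"
```

```text
time_s: 11.58
eef_pos: [0.5451, 0.1269, 0.4399]
eef_rot: [-0.001, -0.08, 0.997, 0.0]
wrist_force: [-0.8, -0.1, 0.6]
opening: -0.001
tool y angle rel cab 90.09357774892122 q [ 0.0166  0.1189  1.6054  0.0005  1.4191 -1.7143]
local tcp now [-0.0004  0.1851  0.4399] t 11.575 F [-0.8075 -0.0592  0.5767] -0.0011890399055789654
```

View pics/s7.png

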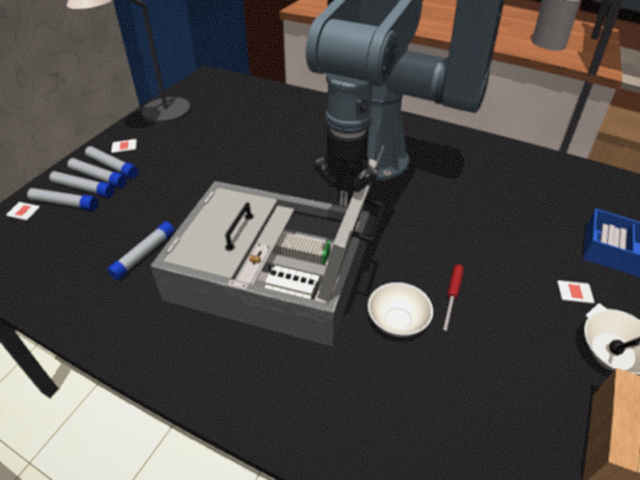

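```bash
python3 -m handwheel '[{"offset":[0,-0.04,0],"spin":0,"grip":0},{"offset":[0,-0.08,-0.02],"spin":0,"grip":0},{"offset":[-0.05,-0.12,-0.04],"spin":0,"grip":0},{"offset":[-0.1,-0.15,-0.04],"spin":0,"grip":0},{"offset":[-0.1,-0.15,-0.04],"spin":0,"grip":0},{"offset":[-0.1,-0.15,-0.04],"spin":0,"grip":0}]'
cat > look.py <<'E'
from h import *
np.set_printoptions(precision=4,suppress=True)
v=np.load('cab.npy');c,s=np.cos(v[2]),np.sin(v[2]);Rc=np.array([[c,-s,0],[s,c,0],[0,0,1]])
tag=sys.argv[1]
P={n:shot(n) for n in('scene','top')}
for n,p in P.items(): save(p,n+tag+'.png')
for t in sys.argv[2:]:
    L={}
    for n,p in P.items():
        r=landmark_of(p,t); print(t,n,[(np.round(x['uv'],1),round(x['confidence'],2)) for x in r[:3]])
        if r: L[n]=r[0]['uv']
        if t=='bolt_thumb' and r: print('  at z', Rc.T@(atz(p,r[0]['uv'],.115)-[v[0],v[1],0]))
    if len(L)==2:print('   tri local',Rc.T@(tri([(P[n],L[n]) for n in L])-[v[0],v[1],0]))
E
python3 look.py 8 bolt_thumb active_handle; python3 go.py '[]'
```

```text
time_s: 12.38
eef_pos: [0.6678, -0.0061, 0.4793]
eef_rot: [-0.001, -0.079, 0.997, 0.001]
wrist_force: [-0.9, -0.1, -0.1]
opening: 0.002
bolt_thumb scene [(array([252.4, 257.7]), 0.62)]
  at z [ 0.0665 -0.0042  0.115 ]
bolt_thumb top [(array([238.7, 235.6]), 0.61)]
  at z [0.018  0.3226 0.115 ]
   tri local [0.0682 0.1744 0.1994]
active_handle scene [(array([374.6, 223.1]), 0.96)]
active_handle top [(array([257.8, 227.1]), 0.77)]
   tri local [0.0002 0.2566 0.2316]
tool y angle rel cab 90.08447878464416 q [-0.1854  0.3363  1.2623 -0.      1.5415 -1.9161]
local tcp now [0.0994 0.0353 0.4818] t 12.675 F [ 0.4316 -0.2081  0.0397] -0.0009175676919995625
```

View pics/scene8.png

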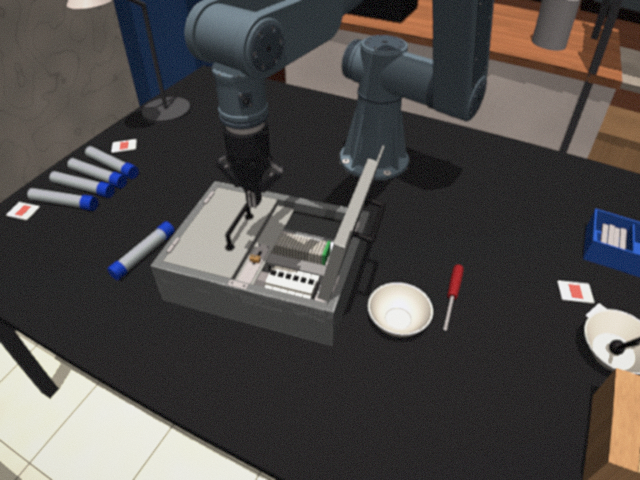

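View pics/top8.png

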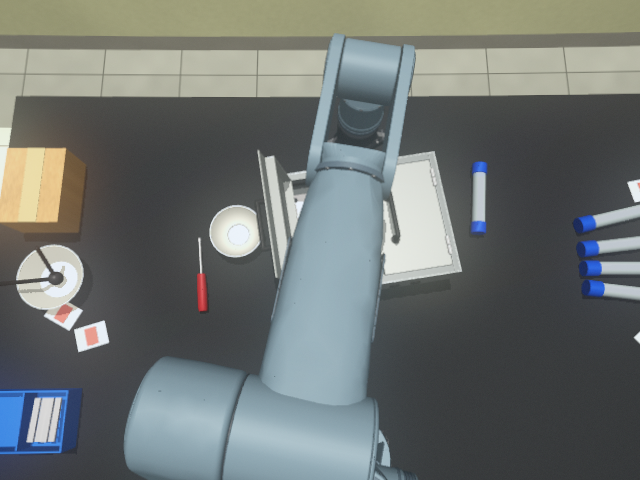

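```bash
python3 - <<'E'
from h import *
im=cv2.imread('pics/scene8.png')[215:305,210:310]
cv2.imwrite('pics/crop8.png',cv2.resize(im,None,fx=6,fy=6,interpolation=cv2.INTER_CUBIC))
v=np.load('cab.npy');c,s=np.cos(v[2]),np.sin(v[2]);Rc=np.array([[c,-s,0],[s,c,0],[0,0,1]])
p=shot('scene')
for uv in [(252.4,257.7),(256,257)]: print(Rc.T@(atz(p,uv,.115)-[v[0],v[1],0]))
print(landmark_of(p,'bolt_thumb'),boxes_of(p,'bolt_thumb'))
for l in [(.06,-.002,.115),(.17,-.002,.12),(.16,0,.12),(.07,.01,.115),(.07,-.014,.115)]:print(l,proj(p,Rc@np.array(l)+[v[0],v[1],0]))
E
```

```text
[ 0.066454  -0.0041741  0.115    ]
[0.06204772 0.00269202 0.115     ]
[{'uv': [255.8, 254.5], 'confidence': 0.42}] []
(0.06, -0.002, 0.115) [254.41743197 255.91694064]
(0.17, -0.002, 0.12) [233.7712077  290.70360884]
(0.16, 0, 0.12) [236.61910441 287.40437998]
(0.07, 0.01, 0.115) [257.66242131 260.18376273]
(0.07, -0.014, 0.115) [247.72470346 257.84739017]
```

View pics/crop8.png

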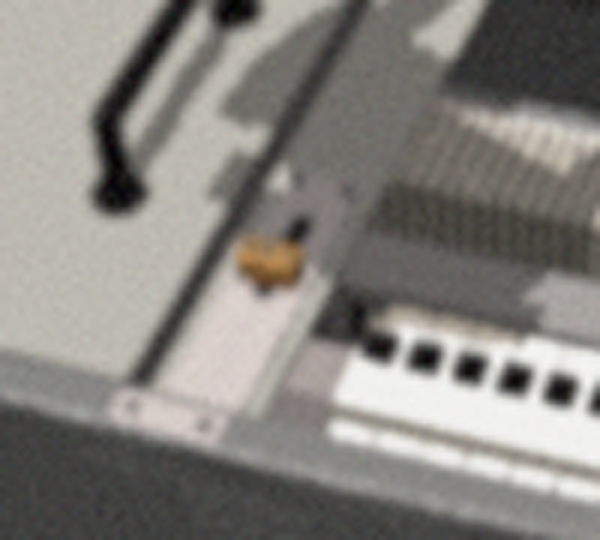

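The thumb-piece top centre sits at about scene(254.5,256), which gives local (0.060, -0.002). Strike plate is in line with it at y≈0. Active leaf is at about 103° by its handle landmark. I'll lower the closed fingers 20 mm ahead of the thumb on its +x side.

```bash
python3 -m handwheel '[{"offset":[0,-0.03,0.05],"spin":0,"grip":0},{"offset":[0,-0.03,0.1],"spin":0,"grip":0},{"offset":[0,-0.03,0.15],"spin":0,"grip":0},{"offset":[0,-0.03,0.185],"spin":0,"grip":0},{"offset":[0,-0.03,0.185],"spin":0,"grip":0},{"offset":[0,-0.03,0.185],"spin":0,"grip":0}]'
python3 go.py '[(.098,.005,.279)]'; python3 look.py 9
python3 - <<'E'
import cv2
im=cv2.imread('pics/scene9.png')[155:305,170:330]
cv2.imwrite('pics/crop9.png',cv2.resize(im,None,fx=4,fy=4,interpolation=cv2.INTER_CUBIC))
E
```

```text
time_s: 13.58
eef_pos: [0.6734, -0.0357, 0.2976]
eef_rot: [0.001, -0.08, 0.997, -0.0]
wrist_force: [-0.6, 0.8, 1.0]
opening: -0.001
tool y angle rel cab 90.04388548192219 q [-0.2285  0.4969  1.4213  0.      1.2208 -1.9585]
local tcp now [0.1007 0.0043 0.2976] t 13.575 F [-0.6114  0.8247  1.0243] -0.0011169901568466314
(0.098, 0.005, 0.279) -> [0.0027 0.0007 0.0186]
```

View pics/crop9.png

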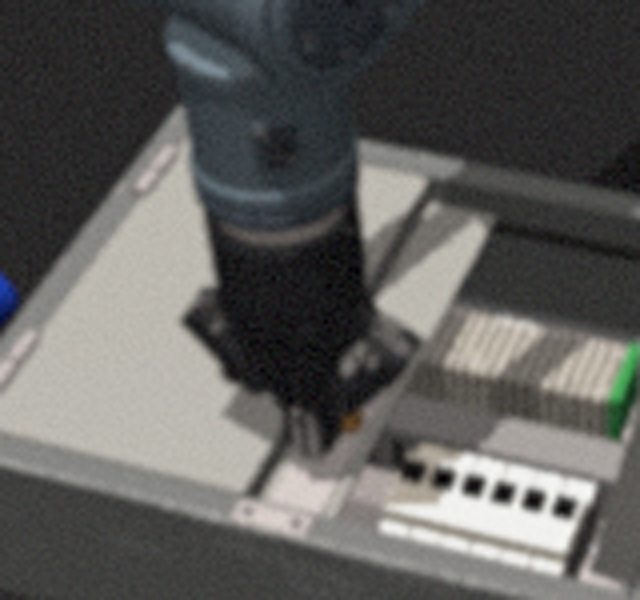

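The fingertips are in front of the thumb (crop 305,450; thumb just behind at 350,420). I'll lower and push towards -x.

```bash
python3 -m handwheel '[{"offset":[0,0.001,0.01],"spin":0,"grip":0},{"offset":[0,0.001,0.0185],"spin":0,"grip":0},{"offset":[0,0.001,0.0185],"spin":0,"grip":0},{"offset":[0.008,0.001,0.0185],"spin":0,"grip":0},{"offset":[0.016,0.001,0.0185],"spin":0,"grip":0},{"offset":[0.022,0.001,0.0185],"spin":0,"grip":0},{"offset":[0.026,0.001,0.0185],"spin":0,"grip":0},{"offset":[0.03,0.001,0.0185],"spin":0,"grip":0},{"offset":[0.03,0.001,0.0185],"spin":0,"grip":0}]'
python3 go.py '[]'
python3 -m handwheel '[{"offset":[0.004,0,0],"spin":0,"grip":0},{"offset":[0.008,0,0],"spin":0,"grip":0},{"offset":[0.012,0,0],"spin":0,"grip":0},{"offset":[0.012,0,0],"spin":0,"grip":0}]'
python3 go.py '[]'
```

```text
time_s: 14.8
eef_pos: [0.6427, -0.0394, 0.2773]
eef_rot: [-0.0, -0.079, 0.997, -0.0]
wrist_force: [0.8, 1.0, -0.7]
opening: -0.001
tool y angle rel cab 90.03656920448806 q [-0.2452  0.4612  1.5185 -0.0001  1.1619 -1.975 ]
local tcp now [0.0698 0.0055 0.2773] t 14.8 F [ 0.8081  0.9849 -0.7223] -0.0006564595839317975
time_s: 15.3
eef_pos: [0.6307, -0.0413, 0.2772]
eef_rot: [-0.0, -0.079, 0.997, -0.0]
wrist_force: [0.9, 0.9, 0.9]
opening: -0.001
tool y angle rel cab 90.03403005175511 q [-0.2529  0.438   1.5519 -0.0002  1.1522 -1.9826]
local tcp now [0.0576 0.0054 0.2772] t 15.3 F [0.8693 0.9318 0.8893] -0.0012570464144152488
```

```bash
python3 look.py 10
python3 - <<'E'
import cv2
im=cv2.imread('pics/scene10.png')[195:300,200:320]
cv2.imwrite('pics/crop10.png',cv2.resize(im,None,fx=6,fy=6,interpolation=cv2.INTER_CUBIC)[:600])
E
```

```text
(no output)
```

View pics/crop10.png

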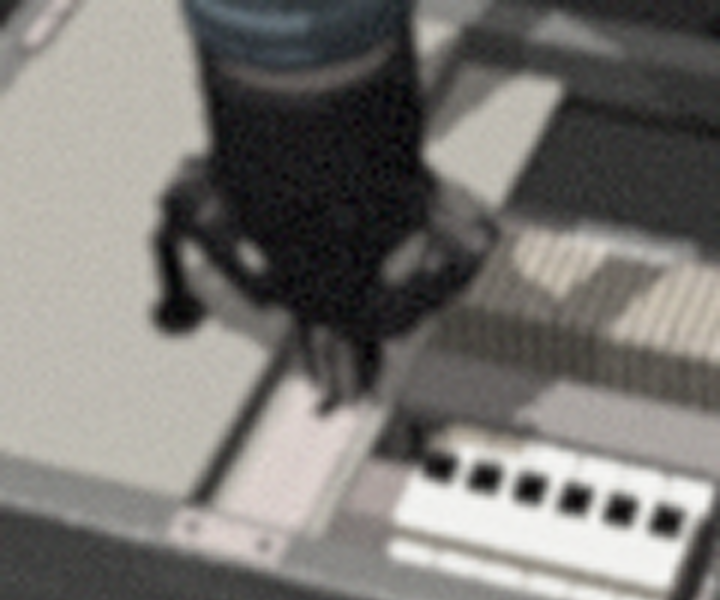

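The fingers hide the thumb. I'll keep pushing until the end stop shows up in the wrist force.

```bash
python3 -m handwheel '[{"offset":[0.003,0,0],"spin":0,"grip":0},{"offset":[0.006,0,0],"spin":0,"grip":0},{"offset":[0.009,0,0],"spin":0,"grip":0},{"offset":[0.009,0,0],"spin":0,"grip":0}]'
python3 go.py '[]'
python3 -m handwheel '[{"offset":[0.002,0,0],"spin":0,"grip":0},{"offset":[0.004,0,0],"spin":0,"grip":0},{"offset":[0.004,0,0],"spin":0,"grip":0}]'
python3 go.py '[]'
```

```text
time_s: 15.9
eef_pos: [0.6248, -0.0421, 0.2787]
eef_rot: [0.006, -0.079, 0.997, -0.0]
wrist_force: [17.9, 5.7, -6.4]
opening: -0.002
tool y angle rel cab 90.01280968987787 q [-0.2574  0.4213  1.5723  0.004   1.137  -1.9885]
local tcp now [0.0517 0.0056 0.2787] t 15.9 F [17.9342  5.7194 -6.4129] -0.0017604877007563772
time_s: 16.27
eef_pos: [0.6231, -0.0422, 0.2806]
eef_rot: [0.01, -0.079, 0.997, -0.0]
wrist_force: [28.8, 8.3, -5.4]
opening: -0.001
tool y angle rel cab 90.00366345163238 q [-0.2589  0.4132  1.5795  0.0069  1.1295 -1.9911]
local tcp now [0.05   0.0058 0.2806] t 16.275 F [28.8229  8.2738 -5.4126] -0.0014355912469885585
```

It stalls at x≈0.050 with 29 N along +x, which matches the predicted end stop. I'll back off, rise and check by camera.

```bash
python3 -m handwheel '[{"offset":[-0.012,0,0],"spin":0,"grip":0},{"offset":[-0.02,0,0],"spin":0,"grip":0},{"offset":[-0.02,0,-0.05],"spin":0,"grip":0},{"offset":[0.03,0.05,-0.11],"spin":0,"grip":0},{"offset":[0.09,0.1,-0.17],"spin":0,"grip":0},{"offset":[0.09,0.1,-0.17],"spin":0,"grip":0},{"offset":[0.09,0.1,-0.17],"spin":0,"grip":0}]'
python3 look.py 11 bolt_thumb passive_handle; python3 go.py '[]'
python3 - <<'E'
import cv2
im=cv2.imread('pics/scene11.png')[215:305,210:310]
cv2.imwrite('pics/crop11.png',cv2.resize(im,None,fx=6,fy=6,interpolation=cv2.INTER_CUBIC)[:600])
E
```

```text
time_s: 17.15
eef_pos: [0.5119, 0.0425, 0.4504]
eef_rot: [0.002, -0.08, 0.997, -0.001]
wrist_force: [0.5, 1.1, 0.0]
opening: 0.002
bolt_thumb scene [(array([257.1, 247.2]), 0.41)]
  at z [ 0.0327 -0.0068  0.115 ]
bolt_thumb top []
passive_handle scene [(array([240.7, 220.4]), 0.74)]
passive_handle top [(array([395.1, 209.8]), 0.81)]
   tri local [ 0.0061 -0.0611  0.1622]
tool y angle rel cab 89.98124087932354 q [-0.1519  0.0142  1.7053 -0.0002  1.4254 -1.8807]
local tcp now [-0.0448  0.1046  0.4453] t 17.45 F [-1.0757  0.0345 -0.3434] 0.001708948055728391
```

View pics/crop11.png

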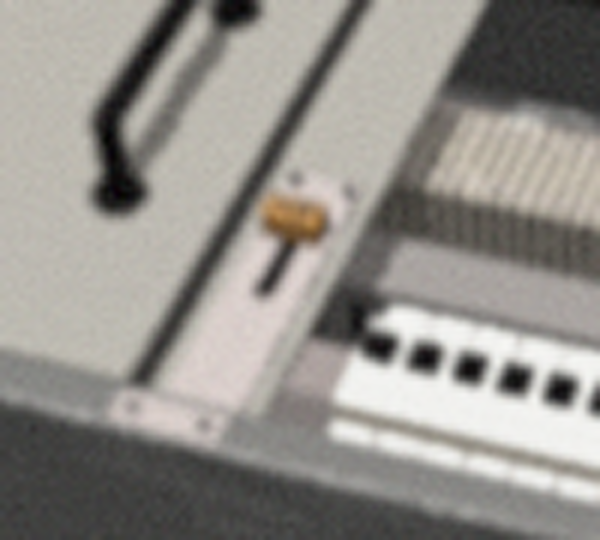

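View pics/scene11.png

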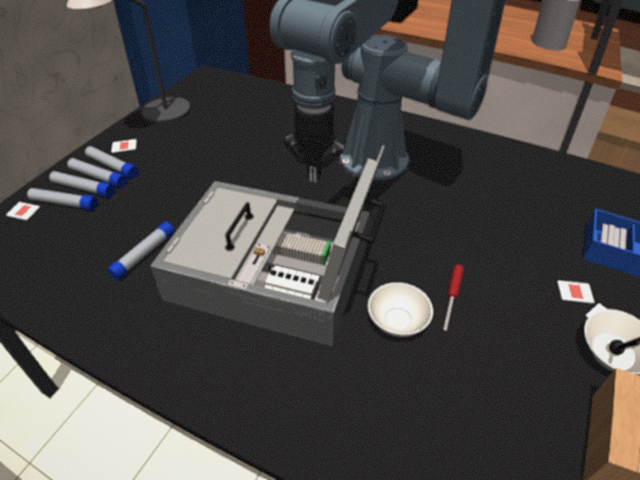

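The thumb has moved about 21 mm by pixels on top of its start offset. The slot behind it (crop 262–295, 230–292) is fully uncovered, and the push ended at a hard stop, so the bolt is drawn. Now the passive handle.

```bash
python3 -m handwheel '[{"offset":[-0.015,-0.056,0.0],"spin":0,"grip":0.7},{"offset":[-0.03,-0.112,0.0],"spin":0,"grip":0.7},{"offset":[-0.045,-0.1686,0.02],"spin":0,"grip":0.7},{"offset":[-0.045,-0.1686,0.045],"spin":0,"grip":0.7},{"offset":[-0.045,-0.1686,0.045],"spin":0,"grip":0.7},{"offset":[-0.045,-0.1686,0.045],"spin":0,"grip":0.7}]'
python3 go.py '[(0,-.064,.312)]'
```

```text
time_s: 18.2
eef_pos: [0.5848, -0.1181, 0.4021]
eef_rot: [-0.0, -0.08, 0.997, 0.0]
wrist_force: [-0.9, 0.2, 0.8]
opening: 0.701
tool y angle rel cab 90.04818189402272 q [-0.3981  0.2308  1.5531  0.      1.3584 -2.1281]
local tcp now [ 0.0002 -0.0632  0.4021] t 18.2 F [-0.9406  0.2044  0.7943] 0.7006346002835896
(0, -0.064, 0.312) -> [ 0.0002 -0.0009  0.0901]
```

```bash
python3 -m handwheel '[{"offset":[0,-0.001,0.045],"spin":0,"grip":0.7},{"offset":[0,-0.001,0.09],"spin":0,"grip":0.7},{"offset":[0,-0.001,0.09],"spin":0,"grip":0.7},{"offset":[0,-0.001,0.09],"spin":0,"grip":0},{"offset":[0,-0.001,0.09],"spin":0,"grip":0},{"offset":[0,-0.001,0.09],"spin":0,"grip":0},{"offset":[0,-0.001,0.09],"spin":0,"grip":0},{"offset":[0,-0.001,0.09],"spin":0,"grip":0},{"offset":[0,-0.001,0.09],"spin":0,"grip":0}]'
python3 go.py '[]'
```

```text
time_s: 19.32
eef_pos: [0.5854, -0.1182, 0.3147]
eef_rot: [0.002, -0.08, 0.997, 0.001]
wrist_force: [-0.4, 6.7, 7.6]
opening: 0.117
tool y angle rel cab 90.06118140641985 q [-0.3983  0.321   1.627   0.0026  1.1913 -2.1295]
local tcp now [ 0.0008 -0.0633  0.3147] t 19.325 F [-0.3723  6.7472  7.5792] 0.11698955397611278
```

```bash
python3 -m handwheel '[{"offset":[0,0.001,0],"spin":0,"grip":0},{"offset":[0,-0.0013,-0.0066],"spin":0,"grip":0},{"offset":[0,-0.0039,-0.0131],"spin":0,"grip":0},{"offset":[0,-0.0068,-0.0194],"spin":0,"grip":0},{"offset":[0,-0.0101,-0.0255],"spin":0,"grip":0},{"offset":[0,-0.0101,-0.0255],"spin":0,"grip":0}]'
python3 go.py '[]'; python3 look.py 12
```

```text
time_s: 20.08
eef_pos: [0.587, -0.1277, 0.3381]
eef_rot: [0.001, -0.08, 0.997, 0.002]
wrist_force: [4.3, 7.0, -3.0]
opening: 0.117
tool y angle rel cab 90.05224955283411 q [-0.4126  0.3016  1.6005  0.0043  1.239  -2.1441]
local tcp now [ 0.0008 -0.073   0.3381] t 20.075 F [ 4.3067  6.9565 -2.957 ] 0.11658653394369001
```

View pics/scene12.png

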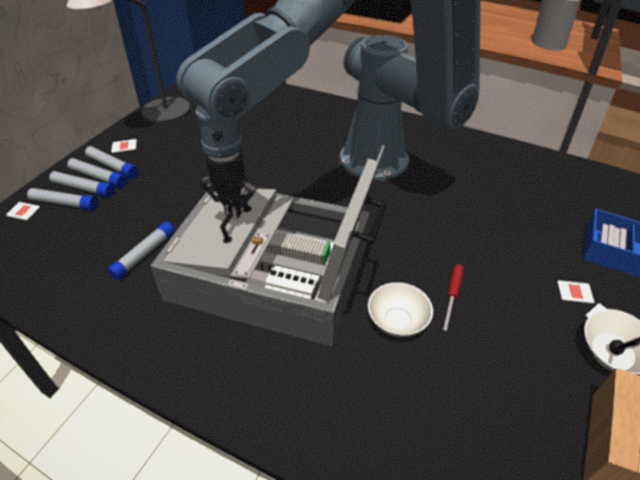

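The leaf lifts freely, so the bolt is clear of the frame. Continuing the arc to about 69°.

```bash
python3 -m handwheel '[{"offset":[0,-0.0037,-0.006],"spin":0,"grip":0},{"offset":[0,-0.0075,-0.0118],"spin":0,"grip":0},{"offset":[0,-0.0117,-0.0174],"spin":0,"grip":0},{"offset":[0,-0.0161,-0.0227],"spin":0,"grip":0},{"offset":[0,-0.0209,-0.0278],"spin":0,"grip":0},{"offset":[0,-0.0259,-0.0326],"spin":0,"grip":0},{"offset":[0,-0.0312,-0.0372],"spin":0,"grip":0},{"offset":[0,-0.0367,-0.0415],"spin":0,"grip":0},{"offset":[0,-0.0424,-0.0455],"spin":0,"grip":0},{"offset":[0,-0.0483,-0.0492],"spin":0,"grip":0},{"offset":[0,-0.0544,-0.0526],"spin":0,"grip":0},{"offset":[0,-0.0606,-0.0556],"spin":0,"grip":0},{"offset":[0,-0.067,-0.0584],"spin":0,"grip":0},{"offset":[0,-0.0736,-0.0608],"spin":0,"grip":0},{"offset":[0,-0.0802,-0.0628],"spin":0,"grip":0},{"offset":[0,-0.087,-0.0645],"spin":0,"grip":0},{"offset":[0,-0.0938,-0.0658],"spin":0,"grip":0},{"offset":[0,-0.1008,-0.0668],"spin":0,"grip":0},{"offset":[0,-0.1077,-0.0674],"spin":0,"grip":0},{"offset":[0,-0.1077,-0.0674],"spin":0,"grip":0}]'
python3 go.py '[]'; python3 look.py 13
```

```text
time_s: 22.68
eef_pos: [0.6039, -0.235, 0.4098]
eef_rot: [0.002, -0.08, 0.997, -0.001]
wrist_force: [-3.8, 6.0, 14.5]
opening: 0.113
tool y angle rel cab 90.05449682454605 q [-0.5543  0.3352  1.4068  0.0018  1.3954 -2.2848]
local tcp now [ 0.0006 -0.1816  0.4098] t 22.675 F [-3.7526  5.9821 14.4761] 0.11260626521694798
```

View pics/scene13.png

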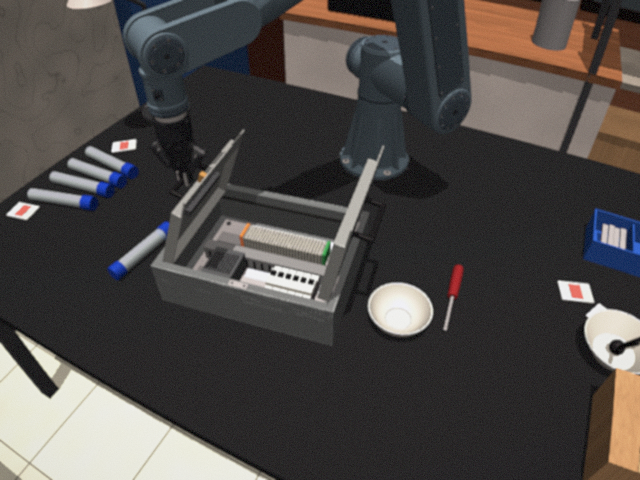

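Passive leaf is at about 69°. Release, rise, go over to the inner side at x=-0.05, away from the bolt rod.

```bash
python3 -m handwheel '[{"offset":[0,0,0],"spin":0,"grip":0.35},{"offset":[0,0,0],"spin":0,"grip":0.35},{"offset":[0,0,0],"spin":0,"grip":0.35},{"offset":[0,0,-0.045],"spin":0,"grip":0.35},{"offset":[0,0,-0.09],"spin":0,"grip":0.35},{"offset":[0,0,-0.13],"spin":0,"grip":0},{"offset":[0,0,-0.13],"spin":0,"grip":0},{"offset":[0.02,0.05,-0.13],"spin":0,"grip":0},{"offset":[0.04,0.1,-0.13],"spin":0,"grip":0},{"offset":[0.05,0.14,-0.13],"spin":0,"grip":0},{"offset":[0.05,0.14,-0.13],"spin":0,"grip":0}]'
python3 go.py '[(-.05,-.045,.438)]'; python3 look.py 14
```

```text
time_s: 24.15
eef_pos: [0.531, -0.1029, 0.5343]
eef_rot: [-0.0, -0.081, 0.997, 0.0]
wrist_force: [0.3, -0.2, 0.2]
opening: -0.0
tool y angle rel cab 90.20454114508797 q [-0.4111  0.0261  1.5179  0.0003  1.5988 -2.1439]
local tcp now [-0.0505 -0.0396  0.5343] t 24.15 F [ 0.3232 -0.162   0.2198] -0.0002955175504498739
(-0.05, -0.045, 0.438) -> [-0.0006 -0.0054  0.0963]
```

View pics/scene14.png

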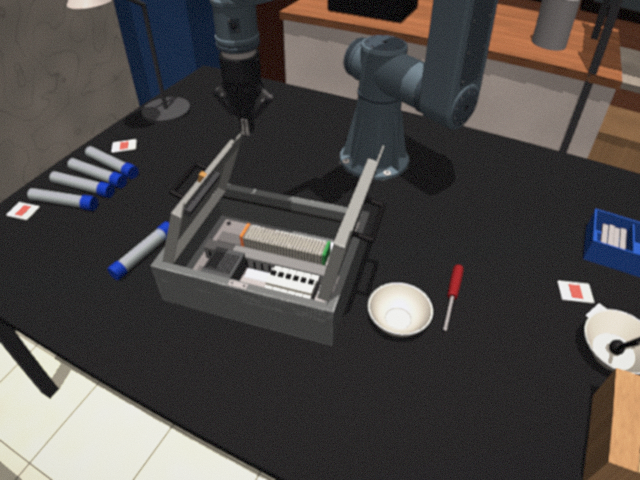

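Fingers are clear of the leaf, with tips at (248,128). I'll descend and push it outward, to about y=-0.185.

```bash
python3 -m handwheel '[{"offset":[0,0,0.05],"spin":0,"grip":0},{"offset":[0,0,0.094],"spin":0,"grip":0},{"offset":[0,-0.025,0.094],"spin":0,"grip":0},{"offset":[0,-0.043,0.094],"spin":0,"grip":0},{"offset":[0,-0.056,0.094],"spin":0,"grip":0},{"offset":[0,-0.068,0.094],"spin":0,"grip":0},{"offset":[0,-0.08,0.094],"spin":0,"grip":0},{"offset":[0,-0.091,0.094],"spin":0,"grip":0},{"offset":[0,-0.102,0.094],"spin":0,"grip":0},{"offset":[0,-0.113,0.094],"spin":0,"grip":0},{"offset":[0,-0.124,0.094],"spin":0,"grip":0},{"offset":[0,-0.135,0.094],"spin":0,"grip":0},{"offset":[0,-0.141,0.094],"spin":0,"grip":0},{"offset":[0,-0.141,0.094],"spin":0,"grip":0}]'
python3 go.py '[]'; python3 look.py 15
```

```text
time_s: 26.0
eef_pos: [0.5542, -0.2451, 0.4406]
eef_rot: [-0.0, -0.079, 0.997, -0.0]
wrist_force: [-0.7, 0.1, -0.5]
opening: -0.002
tool y angle rel cab 89.99415553676634 q [-0.6119  0.2217  1.4857 -0.0004  1.4346 -2.341 ]
local tcp now [-0.0501 -0.1837  0.4406] t 26.0 F [-0.6887  0.0911 -0.4794] -0.002187674618571085
```

View pics/scene15.png

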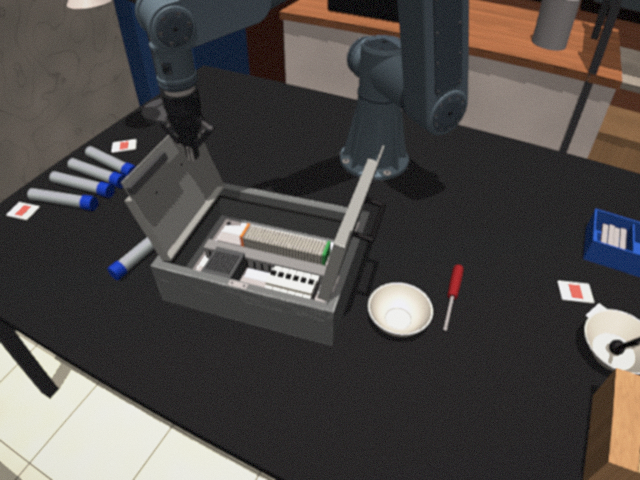

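Passive leaf clearly leans outwards. I'll withdraw to the middle, well above everything, and check.

```bash
python3 -m handwheel '[{"offset":[0,0.04,0],"spin":0,"grip":0},{"offset":[0,0.08,-0.02],"spin":0,"grip":0},{"offset":[0.02,0.12,-0.06],"spin":0,"grip":0},{"offset":[0.05,0.16,-0.11],"spin":0,"grip":0},{"offset":[0.1,0.18,-0.13],"spin":0,"grip":0},{"offset":[0.12,0.18,-0.13],"spin":0,"grip":0},{"offset":[0.12,0.18,-0.13],"spin":0,"grip":0},{"offset":[0.12,0.18,-0.13],"spin":0,"grip":0}]'
python3 look.py 16 active_handle passive_handle bolt_thumb bowl tube_center screwdriver; python3 go.py '[]'
python3 - <<'E'
import numpy as np
E
```

```text
time_s: 27.1
eef_pos: [0.4076, -0.0857, 0.5707]
eef_rot: [0.0, -0.079, 0.997, 0.0]
wrist_force: [0.2, -0.2, -0.1]
opening: 0.002
active_handle scene [(array([375. , 222.3]), 0.81)]
active_handle top [(array([263.2, 225.2]), 0.74)]
   tri local [0.001  0.2505 0.2335]
passive_handle scene [(array([156. , 177.6]), 0.61)]
passive_handle top [(array([488.5, 189.6]), 0.79)]
   tri local [-0.0004 -0.2667  0.2344]
bolt_thumb scene []
bolt_thumb top []
bowl scene [(array([393.6, 320.9]), 0.91)]
bowl top [(array([236.3, 233.1]), 0.57), (array([487.5, 191.3]), 0.41)]
   tri local [0.0577 0.3344 0.0025]
tube_center scene [(array([141.6, 246.3]), 0.69)]
tube_center top []
screwdriver scene [(array([450.1, 299.2]), 0.56)]
screwdriver top [(array([203.8, 272. ]), 0.9)]
   tri local [-0.0381  0.4429  0.0061]
tool y angle rel cab 90.03555573321236 q [-0.4943 -0.2824  1.7225 -0.      1.7014 -2.2242]
local tcp now [-0.17   -0.0031  0.571 ] t 27.8 F [ 0.1065 -0.8039  0.9578] -0.0038810015650593095
```

View pics/scene16.png

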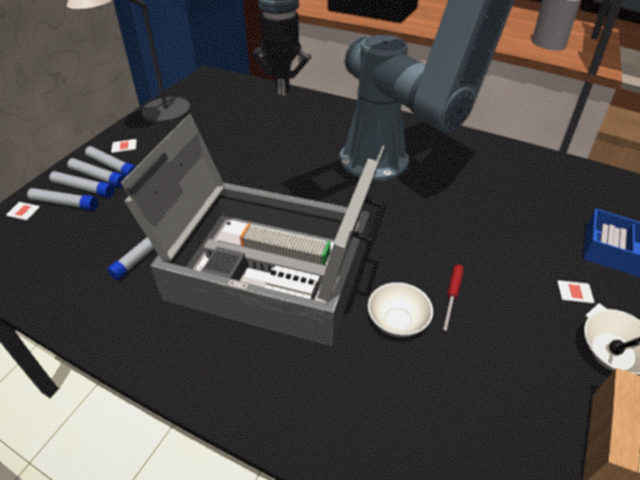

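View pics/top16.png

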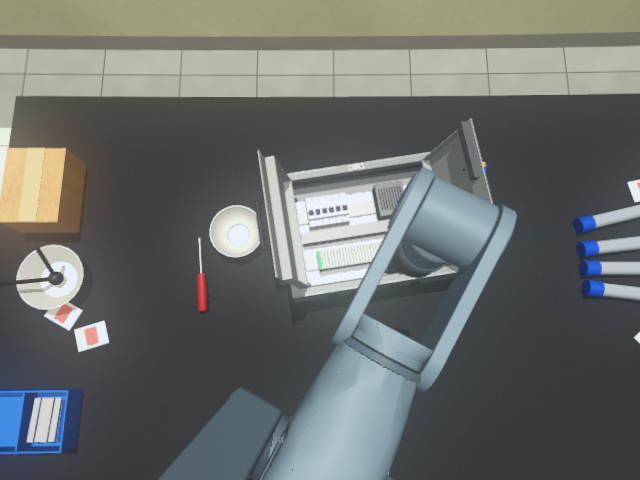

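Both leaves lean out: by the handle landmarks the active is at about 100° and the passive about 106°. The bystanders are in place and the arm is clear, so I'm handing in.

```bash
python3 -c "
from bench import ctrl
print(ctrl.hand_in())"
```

```text
the job is handed in; nothing more can be done
None
```

The cabinet is open and handed in at about 28 s of the 72 s allowed; the hand-in returns no verdict.

- **Active leaf:** I gripped its handle and lifted it to about 69°. I then pushed it over from the inside, and the handle landmarks put it at about 100–103°.
- **Flush bolt:** I pushed the thumb-piece back with closed fingers until it stalled at a hard stop with 29 N. The picture showed about 21 mm of movement plus an unknown starting draw of 0 to 4 mm. The passive leaf then lifted freely, which confirms the rod was out of the frame.
- **Passive leaf:** I opened it the same way, and it now stands at about 106°.

**Last checks:**
- Both leaves lean outwards at rest, and the arm stands clear with wrist force about zero.
- The screwdriver's landmark matched its start position to within a pixel or so.
- The tube's landmark did too, but only in the scene view. The top camera did not detect it, because the passive leaf now stands over it.
- The bowl's landmark is up to about 5 px off in both views. I put that down to detection noise, since the robot never came near it and it looks unmoved.
- In the last pictures the networks did not find the thumb-piece, which now faces away. I could not re-measure the bolt, but nothing touched it on purpose after it was drawn; the last push on the leaf was kept 50 mm to the side of the rod.

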